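# Prop the pantry bin open on its stay and stack the tin from inside

## Task

Lift the lid of the pantry bin and prop it on its drop stay, so that it stays up by itself and never slams. Then take the flat tin out of its wire stand in the bin, lay it flat on the bare worktop with its printed lid upwards and let go of it; now take it again across its width and stack it squarely, lid up, on the matching tin on the chopping board. Leave the bin propped open with the garlic in it, and do not push the lower tin, the can opener or the mug about.

Things in the scene. Friction and masses are not known exactly. Their poses are not given: they have to be found in the camera images.
- bin: Fixed white steel pantry bin, 210 (x) x 280 (y) x 105 mm high, walls 5 mm, inner floor 9 mm above its origin. Origin: centre of its underside; x points from its front to its hinged back, z up. It turns by up to 12 degrees. The worktop to the right of its front corner (around x 0.39, y -0.37 in the base frame) is always bare for about 120 mm.
- lid (a joint): Wooden lid, 12 mm thick, about 0.45 kg, hinged along the bin's back rim; 0 = shut, opening turns its front edge up and back, stop at 1.43 rad. It falls shut if let go before the stay holds it. Lift it to 1.37 rad or more: the stay's foot drops behind the tooth; lower it again and it comes to rest on the stay at 1.22 rad.
- lid_hinge (a point): Middle of the lid's hinge line, on the bin's back rim: 100 mm behind the bin's centre and 105 mm up. The hinge line runs along the bin's y.
- lid_handle (a point): Middle of the lid's steel bar handle: round bar 10 mm thick, about 110 mm long, along the bin's y, 35 mm clear above the lid (its axis 47 mm over the hinge line with the lid shut), 185 mm in front of the hinge and 20 mm behind the lid's front edge. It can turn between the finger pads while the lid swings.
- stay (a joint): Steel drop stay, a bar of 105 mm hung under the lid at its right edge, 75 mm in front of the hinge. It swings freely under its weight: folded along the lid at 0, its foot slides back along a ledge inside the bin's right wall as the lid opens; about 2.05 rad when it props the lid.
- stay_foot (a point): Middle of the round foot (8 mm thick) at the free end of the stay.
- stay_notch (a point): Where the foot stands when the stay props the lid: on the ledge inside the bin's right wall, just behind a 7 mm tooth with a ramp at its front. Fixed to the bin.
- tin_stand: Fixed wire stand on the bin's floor, in its left or right half: plate 100 x 74 x 3 mm with two wire hoops 27 mm apart, 30 mm high, that hold one flat tin on edge between them. Origin: centre of its underside; the slot runs along its x.
- tin: Flat oblong fish tin, 60 wide (its x; 63 over the rims) x 100 long (its y) x 25 mm thick (its z), rounded corners, up to 0.2 kg. Origin: centre of its bottom face; z points out through the printed lid. It starts on its long edge in the stand, its z level, towards the bin's left (+y), its upper edge about 72 mm above the worktop, 33 mm above the hoops.
- tin_low: The matching tin, same size and axes, lying flat, lid up, on the chopping board. Its lid is 25 mm above its origin.
- board: Small fixed chopping board lying flat, 185 (x) x 235 (y) mm, its top 10 mm above the worktop. Origin: under its centre.
- opener: Can opener with a long handle, 174 x 41 x 20 mm, lying on the chopping board to the right of the lower tin. Origin: under its middle.
- garlic: Garlic bulb, 60 x 57 x 58 mm, standing loose on the bin's floor in the half without the stand. Origin: under its middle.
- mug: Small white mug, 60 x 83 x 49 mm, standing to the right of the bin. Origin: under its middle.
Things that resemble listed ones, but are neither listed nor needed, are in the scene too. Leave any blue look-alike of the tin_low alone.

How it is judged:
On the way, in this order (a step that is already met when the one before it is completed fails the run):
1. the lid rests open on its stay, the stay's foot behind the tooth, and the hand has let go of it (value of joint lid between 1.12 and 1.32 rad and distance between stay_foot and stay_notch below 0.007 m and velocity of joint lid between -0.05 and 0.05 rad/s and contact force between each of the fingers, the arm and lid below 0.2 N), for 0.3 s.
2. the tin lies flat on the bare worktop, printed lid up, let go of, with the bin still propped open (value of joint lid between 1.12 and 1.32 rad and distance between stay_foot and stay_notch below 0.007 m and angle between tin's own z axis and vertical below 0.12 rad and height (world z) of tin between -0.004 and 0.006 m and linear speed of tin below 0.03 m/s and contact force between the fingers and tin below 0.1 N), for 0.3 s.
At the end, for the whole second after the job is handed in: lid at rest on its stay (1.12 to 1.32 rad, foot within 7 mm of the notch); tin still, flat and lid up on the lower tin (centres within 15 mm, long sides within 0.2 rad, 21 to 29 mm higher); lower tin flat, within 30 mm of where it was; garlic in the bin (value of joint lid between 1.12 and 1.32 rad and distance between stay_foot and stay_notch below 0.007 m and velocity of joint lid between -0.05 and 0.05 rad/s and z of tin in the frame of tin_low between 0.021 and 0.029 m and horizontal distance between tin and tin_low below 0.015 m and angle between the y axis of tin and the y axis of tin_low, either way round below 0.2 rad and angle between tin's own z axis and vertical below 0.12 rad and linear speed of tin below 0.02 m/s and angle between tin_low's own z axis and vertical below 0.1 rad and distance of tin_low from where it was at the start of the episode below 0.03 m and x of garlic in the frame of bin between -0.105 and 0.105 m and y of garlic in the frame of bin between -0.14 and 0.14 m and z of garlic in the frame of bin below 0.09 m); the robot touches nothing.
It fails at once if the lid slams or is let fall (faster than 4 rad/s shut) (velocity of joint lid below -4 rad/s).
It fails at once if the lower tin is pushed over 30 mm (distance of tin_low from where it was at the start of the episode above 0.03 m).
It fails at once if the opener is pushed over 40 mm (distance of opener from where it was at the start of the episode above 0.04 m).
It fails at once if the mug is pushed over 40 mm or tipped (distance of mug from where it was at the start of the episode above 0.04 m or angle between mug's own z axis and vertical above 0.6 rad).
It fails at once if the garlic is taken out of the bin (z of garlic in the frame of bin above 0.1 m).
It also fails if it takes over 72 s, if anything falls off the work surface, if the arm or the gripper's body presses on something with over 40 N, if the wrist force passes 120 N, or if a joint passes its speed limit or range.

## Robot

A 6-joint arm with a two-finger parallel gripper is mounted at the origin on a cart in front of the work surface, level with it; the furniture and walls round the work are solid. World frame = base frame: x ahead of the robot, y to its left, z up, the work surface at z = 0. Lengths are in m, angles in rad, forces in N, time in s.
With the tool pointing down it reaches from about 0.275 to 0.775 m from the base axis. Payload 14.6 kg.
Tool frame: the origin (TCP) lies between the finger pads; the fingertips stand 11 mm ahead of it and the grasp point (between the pads) lies 8 mm behind it; z points along the fingers, y is the line along which they close (so a half turn about z gives the same grasp; the last joint's range is limited). The gripper opens to 85 mm and grips with 20 to 120 N. Pads are 22 mm wide; open, the fingers measure 114 mm over their backs; the gripper's body (76 mm by 85 mm) begins 54 mm behind the grasp point. The pads swing forward as they close: fully open they stand 13 mm farther back than shut.
Start: joints at [-1.339, 0.263, -0.048, 1.259, 0, 1.415], TCP at [0.198, -0.486, 0.214] pointing down, gripper open.
Joint ranges: [-2.65, 2.65], [-0.89, 1.7], [-1.18, 1.37], [-2.13, 2.11], [-1.35, 1.29], [-3.14, 3.14]. Speed limits (rad/s): [1.89, 1.89, 2.57, 2.79, 3.14, 3.14].

## Interface

Orientations are given as a rotation vector (axis times angle).
In Python, from cell import ctrl gives the robot as it stands. The module is installed in compiled form; this text tells all that it offers.
- The arm moves only by the shell command python3 -m pendant 'ROWS' [FORCE]. ROWS is JSON, a list that holds one entry, the list of rows, each a list of 7 numbers: the shift along the tool's x, y, z in mm, then the turn, a rotation vector about the tool's x, y, z in rad, then the opening in per cent of the stroke, from 0 (shut) to 100 (fully open). In form: [[[tx, ty, tz, wx, wy, wz, jaw], ...]]. A call has 1 to 8 rows; each row is the pose to reach, as a shift and turn from the pose commanded when the call began, along the tool's axes at that moment; what a row does not reach only later rows make up. A row lasts 1/10 s, in which the tool goes at most 50 mm and 8.59 degrees, less where a joint would pass 70% of its speed; a pose out of reach is approached as far as the arm can. A call with a gripper value outside its range is refused whole. The fingers move at their own pace and stop on an object; FORCE is the grip in N (left out, the last holds). Time passes only in rows, so rows that repeat a pose let the fingers close. It gives the time, the measured TCP pose, the force, the opening and the grip force at its end, in the units of the state.
- ctrl.state(): the state, without advancing time (a new reading comes with each control period).
- ctrl.capture(name): name is "side" or "top" or "wrist"; returns a dict with "frame" (384x512x3 uint8, blue, green, red), "range_z" (384x512 float32, m along the optical axis (not along the pixel's ray), 0 where there is no reading), "fx", "fy", "cx", "cy" (pixels), "extrinsics" (4x4, takes a point from world to camera coordinates); the wrist camera has in their place "hand_eye" (4x4, takes a point from camera to tool coordinates, whose origin is the TCP and whose axes are the flange's). Camera axes: x right, y down, z forward; pixel columns grow to the right and rows downward; lengths in m; the calibration is good to about 2 mm. A picture is of the moment at which its call begins: read the wrist's pose just before it.
- ctrl.hand_in(): hands the job in; it is judged then, once.
Trained networks look in a picture, given as the dict that the camera call returned (one of the last four; its "shot" number tells which), for a name from the list of things; names that differ only in an ending like _2 or _b are one class to them, and where a whole thing is asked for, a point or a joint stands for the part that bears it (a point fixed in the world has none). Each returns a list of dicts, best first, with "conf" (0 to 1); they miss things now and then, are a little off and sometimes report something else, mostly with a low value. They report only what shows in the picture. A call takes as long as a camera call. They do not tell look-alikes from the thing itself.
- ctrl.spot_in(picture, query): "centre" ([column, row] in pixels, amid what is visible of it).
- ctrl.regions_of(picture, query): "pixels" (384x512 bool, what is visible of it) and "centre" ([column, row] in pixels, amid what is visible of it).
- ctrl.mark_of(picture, query): "centre" ([column, row] in pixels: a listed point, or the origin of a listed thing).
The state is a dict: "time": time; "joints": joint angles; "qvel": joint speeds; "joint_torque": joint torques, N m; "eef_pos": TCP position; "tcp_rot": TCP orientation; "force": force on the tool from outside, world axes, zero at the start; "moment": the same for the moment, N m; "gripper_width": opening from 0.0 (shut) to 1.0 (fully open); "gripper_force": force on a finger pad.
Only numpy, scipy, OpenCV 4.12 (cv2) and the standard library are available. Lean on these libraries where they do the work, as an engineer would, in place of code of your own. Each camera call takes 0.05 s, during which the arm holds its last target. There are 200 camera calls.

## Working session

There is one attempt and no reset: what is moved stays moved. The work goes in short steps, Python scripts to look and compute and a shell command to move; the robot and the scene stay as the last step left them, time stands still between calls to the robot, and variables do not carry over. Pictures are saved under pics/ and viewed, at most 10 in all, crops included, and the job is handed in when it is done.

```bash
mkdir -p pics
cat > h.py <<'E'
import numpy as np, cv2
from scipy.spatial.transform import Rotation as R
from cell import ctrl
np.set_printoptions(precision=4,suppress=True)
def T():
    s=ctrl.state(); M=np.eye(4); M[:3,:3]=R.from_rotvec(s["tcp_rot"]).as_matrix(); M[:3,3]=s["eef_pos"]; return M
def cap(n):
    t=T(); p=ctrl.capture(n)
    p["c2w"]= t@np.array(p["hand_eye"]) if n=="wrist" else np.linalg.inv(p["extrinsics"]); return p
def cloud(p):
    z=p["range_z"].astype(float); v,u=np.mgrid[:384,:512]
    c=np.stack([(u-p["cx"])/p["fx"]*z,(v-p["cy"])/p["fy"]*z,z],-1)
    w=c@p["c2w"][:3,:3].T+p["c2w"][:3,3]; w[z<=0]=np.nan; return w
def at(p,uv,z=None):
    d=p["c2w"][:3,:3]@np.array([(uv[0]-p["cx"])/p["fx"],(uv[1]-p["cy"])/p["fy"],1]); o=p["c2w"][:3,3]
    if z is not None: return o+d*(z-o[2])/d[2]
    u,v=int(round(uv[0])),int(round(uv[1])); return cloud(p)[v,u]
def box(w,m):
    q=w[m]; q=q[~np.isnan(q).any(1)]; r=cv2.minAreaRect((q[:,:2]*1000).astype(np.float32))
    return np.array(r[0]),np.array(r[1]),r[2],np.percentile(q[:,2],[5,50,95])
def rel(pos,rot=None):
    "shift mm and turn from current pose to world pose"
    t=T(); d=t[:3,:3].T@(np.array(pos)-t[:3,3])*1000
    w=R.from_matrix(t[:3,:3].T@rot).as_rotvec() if rot is not None else np.zeros(3)
    return np.r_[d,w]
E
cat > a.py <<'E'
from h import *
print(T())
ps={n:cap(n) for n in("top","side")}
for n,p in ps.items():
    w=cloud(p); np.savez(f"{n}.npz",w=w,img=p["frame"],K=[p["fx"],p["fy"],p["cx"],p["cy"]],c2w=p["c2w"])
    cv2.imwrite(f"pics/{n}1.png",p["frame"])
    print(n,"cam",p["c2w"][:3,3])
    for q in("bin","lid","lid_handle","tin_low","board","opener","mug","tin","garlic"):
        for r in ctrl.regions_of(p,q)[:3]:
            if r["conf"]<.3: continue
            print(q,round(r["conf"],2),np.round(r["centre"]),at(p,r["centre"]),*box(w,r["pixels"]))
    for q in("lid_handle","lid_hinge","tin_low","bin"):
        for r in ctrl.mark_of(p,q)[:2]: print("mark",q,round(r["conf"],2),np.round(r["centre"],1),at(p,r["centre"]))
E
python3 a.py; python3 -c "
import cv2;import numpy as np
cv2.imwrite('pics/both1.png',np.hstack([cv2.resize(cv2.imread(f'pics/{n}1.png'),(512,384)) for n in('top','side')])[:, :])"
```

```text
[[ 0.9261  0.3772 -0.0002  0.198 ]
 [ 0.3772 -0.9261  0.001  -0.4859]
 [ 0.0002 -0.001  -1.      0.2131]
 [ 0.      0.      0.      1.    ]]
top cam [-0.3517 -0.0716  1.4901]
tin_low 0.94 [123. 213.] [0.3198 0.5541 0.0217] [340.9971 561.6652] [123.426   68.0969] 20.791749954223633 [0.0089 0.0232 0.03  ]
tin_low 0.7 [184. 196.] [0.4347 0.3583 0.0308] [434.4481 359.8889] [ 68.5919 101.8517] 23.787965774536133 [0.02   0.0329 0.0393]
board 0.8 [197. 190.] [0.4842 0.3256 0.0069] [464.4586 338.7617] [192.9622 235.6036] 9.627297401428223 [0.0056 0.0115 0.0176]
opener 0.76 [213. 193.] [0.4725 0.258  0.0299] [478.7915 260.6287] [183.3167  41.3677] 9.331672668457031 [0.0101 0.0228 0.0299]
mug 0.34 [196. 187.] [0.4949 0.3326 0.009 ] [468.1668 340.2051] [200.0922 241.1699] 10.825592041015625 [0.0048 0.0115 0.0193]
tin 0.47 [212. 192.] [0.4807 0.2648 0.0213] [475.9186 257.3928] [176.5707  40.2862] 11.295218467712402 [0.0108 0.0233 0.03  ]
mark tin_low 0.74 [184.4 198.1] [0.4235 0.3541 0.0364]
mark tin_low 0.56 [124.7 213.9] [0.3201 0.5478 0.0163]
side cam [ 0.4116 -1.2549  0.9938]
bin 0.69 [268. 
[... 657 characters left out ...]
] [0.479  0.3437 0.0093] [463.6387 336.3771] [190.0688 247.7516] 9.518829345703125 [0.0031 0.0088 0.0139]
board 0.44 [264. 225.] [ 0.5215 -0.1499  0.1183] [532.9575 -74.4907] [219.2381 288.2093] 10.040726661682129 [0.0243 0.1156 0.1204]
mug 0.75 [284. 290.] [ 0.5707 -0.3661  0.0174] [ 562.9534 -382.6291] [60.5803 68.8867] 76.28117370605469 [0.0096 0.0308 0.048 ]
mark lid_handle 0.62 [245.7 208.2] [ 0.4619 -0.0434  0.1187]
mark lid_hinge 0.82 [293.1 211.6] [ 0.6368 -0.0763  0.1169]
mark tin_low 0.68 [217.7 159.8] [0.3438 0.5251 0.0165]
mark tin_low 0.61 [236.2 179.8] [0.4308 0.3006 0.0319]
mark bin 0.68 [266.2 234. ] [ 0.5243 -0.199   0.1172]
mark bin 0.49 [245.7 180.4] [0.4788 0.3387 0.0069]
```

View pics/top1.png

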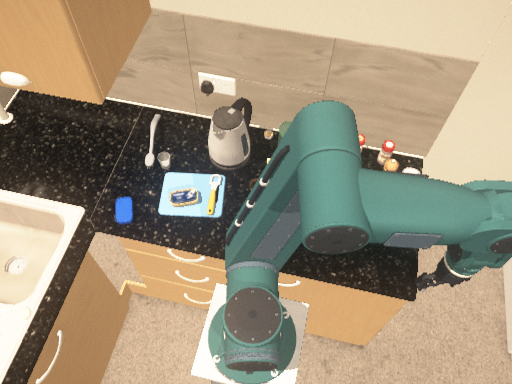

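View pics/side1.png

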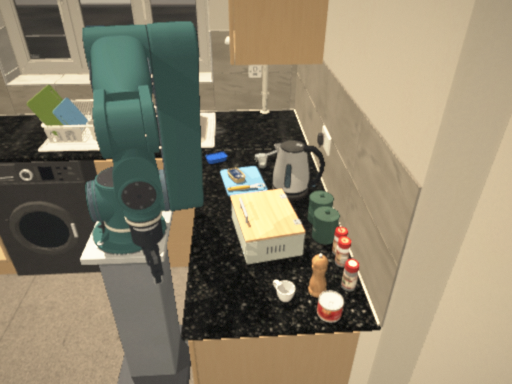

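The top view shows the lower tin on the blue board at (184,196), a blue look-alike at (124,210) and the opener at (215,193). The side view shows the shut bin at (265,220), its handle at (246,208) and the mug at (285,290). Fitting the lid cloud gives a bin yaw of about 10°. I'm moving above the handle now.

```bash
python3 -m pendant '[[[333,-281,-107,0,0,-1.36,100],[333,-281,-107,0,0,-1.36,100],[333,-281,-107,0,0,-1.36,100],[333,-281,-107,0,0,-1.36,100],[333,-281,-107,0,0,-1.36,100],[333,-281,-107,0,0,-1.36,100],[333,-281,-107,0,0,-1.36,100],[333,-281,-107,0,0,-1.36,100]]]' 60
python3 - <<'E'
from h import *
from numpy import *
a=radians(10.04); Y=array([cos(a),sin(a),0]); Z=array([0,0,-1.]); Rm=stack([cross(Y,Z),Y,Z],1)
print(T(), rel([.40,-.10,.32],Rm))
E
```

```text
time: 2.2
eef_pos: [0.3789, -0.1403, 0.3097]
tcp_rot: [2.196, 2.245, 0.0]
force: [0.9, -1.4, 0.8]
gripper_width: 1.001
gripper_force: 0.0
[[-0.0218  0.9998  0.0007  0.3789]
 [ 0.9998  0.0218 -0.0004 -0.1403]
 [-0.0004  0.0007 -1.      0.3097]
 [ 0.      0.      0.      1.    ]] [ 39.8534  21.9917 -10.272    0.0006   0.0005  -0.1534]
```

```bash
python3 -m pendant '[[[40,20,-10,0,0,-0.153,100],[40,20,-10,0,0,-0.153,100],[40,20,-10,0,0,-0.153,100]]]' >/dev/null
cat > b.py <<'E'
from h import *
p=cap("wrist"); w=cloud(p); cv2.imwrite("pics/w1.png",p["frame"]); print(T()); print(p["hand_eye"])
for q in("lid","lid_handle","bin"):
    for r in ctrl.regions_of(p,q)[:2]: print(q,round(r["conf"],2),np.round(r["centre"]),*box(w,r["pixels"]))
for q in("lid_handle","lid_hinge"):
    for r in ctrl.mark_of(p,q)[:2]: print("mark",q,round(r["conf"],2),np.round(r["centre"],1),at(p,r["centre"]))
m=(w[...,2]>.135)&(w[...,2]<.17)
n,l,s,_=cv2.connectedComponentsWithStats(m.astype(np.uint8))
for i in range(1,n):
    if s[i,4]>80: print("bar?",s[i],*box(w,l==i))
E
python3 b.py
```

```text
[[-0.1676  0.9859 -0.0003  0.3977]
 [ 0.9859  0.1676 -0.0001 -0.102 ]
 [-0.0001 -0.0003 -1.      0.3188]
 [ 0.      0.      0.      1.    ]]
[[-0.0005 -0.9482 -0.3176  0.0814]
 [ 1.     -0.0004 -0.0002  0.0005]
 [ 0.0001 -0.3176  0.9482 -0.1608]
 [ 0.      0.      0.      1.    ]]
lid 0.76 [353. 132.] [574.1935 -82.3063] [294.7621 366.7431] 10.054309844970703 [0.1166 0.118  0.1196]
bin 0.87 [354. 137.] [575.9962 -88.1583] [296.2455 376.832 ] 10.002099990844727 [0.1165 0.118  0.1196]
mark lid_handle 0.65 [297.2 157.8] [ 0.4488 -0.0815  0.1572]
mark lid_hinge 0.69 [425.8 153.9] [ 0.6267 -0.0541  0.1178]
bar? [290 109  14  98 869] [449.3259 -84.9715] [ 10.887  120.3607] 9.964217185974121 [0.1537 0.157  0.1586]
bar? [495 315  17  47 397] [ 843.6763 -305.7413] [ 4.9862 60.8231] 0.057414162904024124 [0.136  0.1447 0.1603]
```

View pics/w1.png

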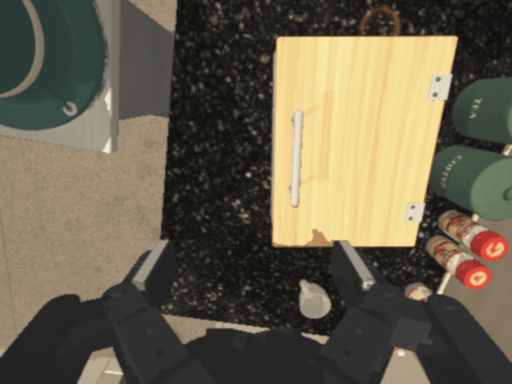

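The wrist view shows the bar handle at (296,158), the hinges on the right at (440,87) and (415,212), and the mug at (313,300). The bar's top is at z 0.157 and its length is 120 mm, which matches the given sizes. Next I grip the bar.

```bash
python3 -m pendant '[[[8,54,60,0,0,0,60],[8,54,60,0,0,0,60],[8,54,100,0,0,0,60],[8,54,140,0,0,0,60],[8,54,175,0,0,0,60],[8,54,175,0,0,0,60],[8,54,175,0,0,0,0],[8,54,175,0,0,0,0]]]' 35
python3 -m pendant '[[[0,0,0,0,0,0,0],[0,0,0,0,0,0,0],[0,0,0,0,0,0,0],[0,0,0,0,0,0,0]]]'
python3 - <<'E'
from h import *
t=T(); print(t)
g=np.array([.4493,-.085,.152]); X=np.array([np.cos(.1742),np.sin(.1742),0]); r=np.hypot(.185,.047)
H=g+.185*X; H[2]=.105
g0=t[:3,3]+t[:3,2]*-.008
off=g0-(H-.185*X+[0,0,.047]); print("off",off)
for th in [0,.15,.3,.45,.6,.75,.9,1.05,1.2,1.3,1.4,1.41,1.22]:
    f=th+np.arctan2(.047,.185); q=H-r*np.cos(f)*X+[0,0,r*np.sin(f)]+off
    d=t[:3,:3].T@(q-g0)*1000
    print(th,d.round(1))
E
```

```text
time: 3.6
eef_pos: [0.4507, -0.0856, 0.1458]
tcp_rot: [2.025, 2.398, 0.001]
force: [-1.1, -0.0, 0.3]
gripper_width: 0.271
gripper_force: 0.0
time: 4.0
eef_pos: [0.4498, -0.085, 0.1443]
tcp_rot: [2.026, 2.401, 0.0]
force: [0.0, -0.8, 0.8]
gripper_width: 0.004
gripper_force: 0.0
[[-0.1682  0.9858  0.0004  0.4498]
 [ 0.9858  0.1682 -0.0001 -0.085 ]
 [-0.0002  0.0004 -1.      0.1443]
 [ 0.      0.      0.      1.    ]]
off [0.0005 0.     0.0003]
0 [0. 0. 0.]
0.15 [  0.    9.1 -27.1]
0.3 [  0.1  22.2 -52.6]
0.45 [  0.2  38.9 -75.8]
0.6 [  0.3  58.9 -96.2]
0.75 [   0.4   81.7 -113.5]
0.9 [   0.5  106.9 -127.1]
1.05 [   0.7  133.8 -136.8]
1.2 [   0.8  161.8 -142.4]
1.3 [   0.9  180.9 -143.8]
1.4 [   1.   199.9 -143.2]
1.41 [   1.   201.8 -143.1]
1.22 [   0.8  165.6 -142.8]
```

```bash
sed -i 's/w1.png/w2.png/' b.py; python3 b.py
```

```text
[[-0.1682  0.9857  0.0003  0.4498]
 [ 0.9857  0.1682 -0.0001 -0.085 ]
 [-0.0002  0.0003 -1.      0.1441]
 [ 0.      0.      0.      1.    ]]
[[-0.0005 -0.9482 -0.3176  0.0814]
 [ 1.     -0.0004 -0.0002  0.0005]
 [ 0.0001 -0.3176  0.9482 -0.1608]
 [ 0.      0.      0.      1.    ]]
lid 0.87 [375. 142.] [600.5988 -85.9378] [293.1865 500.0553] 73.59221649169922 [0.1169 0.118  0.1192]
lid_handle 0.9 [375. 140.] [ 590.7664 -115.6511] [351.4197 390.7082] 9.538893699645996 [0.1169 0.118  0.1193]
bin 0.79 [374. 145.] [591.0101 -99.8281] [358.7327 347.8008] 9.02510929107666 [0.1169 0.118  0.1193]
mark lid_handle 0.93 [252.4 230.9] [ 0.4478 -0.0749  0.169 ]
mark lid_hinge 0.98 [486.  206.7] [ 0.6201 -0.0525  0.1181]
bar? [ 242  137   24   96 1726] [444.7145 -53.0699] [13.0023 55.8214] 10.263657569885254 [0.1542 0.1571 0.1589]
bar? [250 303   8  11  84] [ 459.4244 -137.6285] [ 4.7689 11.2791] 9.329764366149902 [0.1564 0.1576 0.1586]
```

View pics/w2.png

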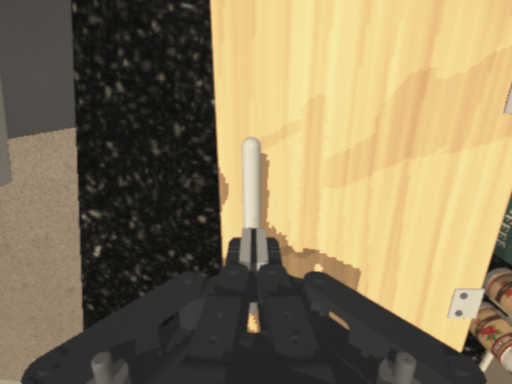

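Run:
```python
from h import *
p=cap("wrist"); w=cloud(p); s=ctrl.state(); print(s["gripper_width"],s["gripper_force"],s["force"])
t=np.linalg.inv(T()); tl=w@t[:3,:3].T+t[:3,3]
for v in range(215,290,6): print(v,[tuple((tl[v,u]*1000).round().astype(int)) if not np.isnan(tl[v,u,0]) else None for u in (234,242,248,254,260,268,276)])
```

```text
0.0022097211890316276 0.0 [ 0.1479 -0.501  -0.0515]
215 [(np.int64(-3), np.int64(-14), np.int64(26)), (np.int64(-3), np.int64(-8), np.int64(26)), (np.int64(15), np.int64(-3), np.int64(-13)), (np.int64(15), np.int64(1), np.int64(-14)), (np.int64(14), np.int64(5), np.int64(-11)), (np.int64(-3), np.int64(11), np.int64(26)), (np.int64(-3), np.int64(17), np.int64(26))]
221 [(np.int64(-8), np.int64(-14), np.int64(26)), (np.int64(-8), np.int64(-8), np.int64(26)), (np.int64(12), np.int64(-3), np.int64(-15)), (np.int64(11), np.int64(1), np.int64(-14)), (np.int64(10), np.int64(5), np.int64(-11)), (np.int64(-8), np.int64(12), np.int64(25)), (np.int64(-8), np.int64(18), np.int64(26))]
227 [(np.int64(-13), np.int64(-14), np.int64(26)), (np.int64(-13), np.int64(-8), np.int64(25)), (np.int64(7), np.int64(-3), np.int64(-13)), (np.int64(7), np.int64(1), np.int64(-13)), (np.int64(6), np.int64(5), np.int64(-11)), (np.int64(-13), np.int64(12), np.int64(27)), (np.int64(-13), np.int64(18), np.int64(27))]
233 [(np.int64(-17), np.int64(-14), np.int64(25)), (np.int64(11), np.int64(-6), np.int64(-29)), (np.in
[... 2313 characters left out ...]
4(3), np.int64(-67)), (np.int64(12), np.int64(6), np.int64(-66)), (np.int64(12), np.int64(10), np.int64(-67))]
281 [(np.int64(12), np.int64(-7), np.int64(-70)), None, (np.int64(10), np.int64(-2), np.int64(-67)), (np.int64(0), np.int64(1), np.int64(-55)), (np.int64(12), np.int64(3), np.int64(-70)), (np.int64(12), np.int64(6), np.int64(-70)), (np.int64(12), np.int64(9), np.int64(-70))]
287 [(np.int64(12), np.int64(-7), np.int64(-73)), (np.int64(12), np.int64(-4), np.int64(-74)), (np.int64(5), np.int64(-2), np.int64(-65)), (np.int64(-2), np.int64(1), np.int64(-56)), (np.int64(8), np.int64(3), np.int64(-69)), (np.int64(12), np.int64(6), np.int64(-74)), (np.int64(12), np.int64(9), np.int64(-74))]
```

Run:
```python
from h import *
p=cap("side"); w=cloud(p); print(T()[:3,3],p["fx"],p["fy"])
d=np.hypot(w[...,0]-.4498,w[...,1]+.085)
for lo in np.arange(.11,.34,.01):
    m=(d<.07)&(w[...,2]>=lo)&(w[...,2]<lo+.01)
    q=w[m]; print(round(lo,2),m.sum(), q.min(0) if len(q) else '', q.max(0) if len(q) else '')
q=cap("wrist"); print(q["fx"],q["fy"],q["cx"],q["cy"])
m=cv2.resize(p["frame"][120:280,170:350],None,fx=4,fy=3.6); cv2.imwrite("pics/s2.png",m[:576,:720])
```

```text
[ 0.4497 -0.0849  0.1439] 393.92700772252545 393.92700772252545
0.11 412 [ 0.4164 -0.1536  0.1105] [ 0.5195 -0.0203  0.12  ]
0.12 22 [ 0.4274 -0.1368  0.12  ] [ 0.5099 -0.0294  0.127 ]
0.13 7 [ 0.4394 -0.1382  0.13  ] [ 0.458  -0.0449  0.1391]
0.14 2 [ 0.4512 -0.1341  0.1405] [ 0.4544 -0.1268  0.1485]
0.15 36 [ 0.4422 -0.1454  0.15  ] [ 0.4613 -0.0786  0.1593]
0.16 8 [ 0.4419 -0.0998  0.1655] [ 0.4563 -0.093   0.1695]
0.17 20 [ 0.4351 -0.0996  0.1702] [ 0.4639 -0.081   0.1794]
0.18 17 [ 0.4352 -0.0976  0.1805] [ 0.464  -0.0796  0.1891]
0.19 21 [ 0.4353 -0.0996  0.1907] [ 0.4639 -0.08    0.1991]
0.2 29 [ 0.4209 -0.1017  0.2002] [ 0.4781 -0.0692  0.21  ]
0.21 59 [ 0.4141 -0.1069  0.2102] [ 0.4892 -0.0703  0.2198]
0.22 45 [ 0.4106 -0.1073  0.2202] [ 0.4959 -0.0698  0.23  ]
0.23 58 [ 0.4004 -0.108   0.2303] [ 0.5068 -0.0632  0.24  ]
0.24 73 [ 0.3938 -0.1107  0.24  ] [ 0.5101 -0.0606  0.25  ]
0.25 81 [ 0.3871 -0.1126  0.2502] [ 0.5098 -0.0628  0.26  ]
0.26 81 [ 0.4047 -0.1105  0.2602] [ 0.4964 -0.0776  0.2699]
0.27 42 [ 0.4086 -0.1058  0.2702] [ 0.4889 -0.0825  0.2798]
0.28 13 [ 0.4123 -0.1177  0.2801] [ 0.4852 -0.0872  0.2894]
0.29 51 [ 0.4125 -0.1268  0.2904] [ 0.4848 -0.0903  0.2996]
0.3 55 [ 0.4127 -0.1249  0.3   ] [ 0.4845 -0.091   0.3099]
0.31 52 [ 0.413  -0.1268  0.3104] [ 0.4845 -0.0917  0.3199]
0.32 59 [ 0.4132 -0.1291  0.3201] [ 0.4845 -0.094   0.3296]
0.33 84 [ 0.4134 -0.1264  0.3301] [ 0.485  -0.0774  0.34  ]
0.34 17 [ 0.4203 -0.125   0.3405] [ 0.4697 -0.1038  0.3497]
272.05642982265675 272.05642982265675 253.2000277022342 187.51104340643332
```

View pics/s2.png

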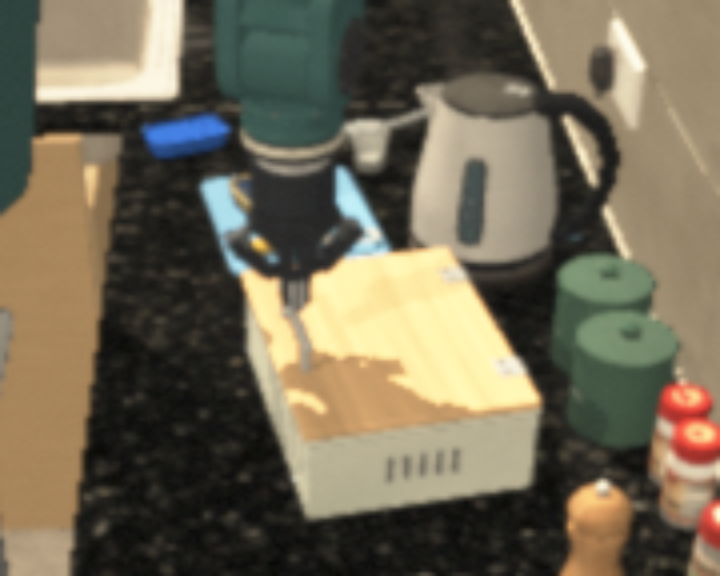

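The wrist and side views both put the shut fingertips at z ≈ 0.167, above the bar. That is about 34 mm short of where the nominal tool frame says they should be, and it explains the empty close. I'll open, go down in steps while watching the force, and measure the tips again.

```bash
python3 -m pendant '[[[0,0,0,0,0,0,50],[0,0,0,0,0,0,50],[0,0,0,0,0,0,50],[0,0,8,0,0,0,50],[0,0,16,0,0,0,50],[0,0,16,0,0,0,50]]]'
python3 - <<'E'
from h import *
p=cap("wrist"); w=cloud(p); t=np.linalg.inv(T()); tl=w@t[:3,:3].T+t[:3,3]
for s in(-1,1):
    m=(np.abs(tl[...,1]*s-.022)<.02)&(np.abs(tl[...,0])<.02)&(tl[...,2]<.03)&(tl[...,2]>-.08)
    for z in range(-80,30,5):
        k=m&(tl[...,2]>z/1000)&(tl[...,2]<=(z+5)/1000)
        if k.sum(): print(s,z,k.sum(),(tl[k].min(0)*1000).round(),(tl[k].max(0)*1000).round())
E
```

```text
time: 5.05
eef_pos: [0.449, -0.0847, 0.1267]
tcp_rot: [-2.025, -2.4, 0.001]
force: [0.3, 0.7, 0.5]
gripper_width: 0.495
gripper_force: 0.0
-1 -80 325 [-12. -42. -80.] [ 13. -19. -75.]
-1 -75 1070 [-13. -42. -75.] [ 13. -20. -70.]
-1 -70 433 [  5. -42. -70.] [ 14. -21. -65.]
-1 -65 254 [ -0. -42. -65.] [ 14. -22. -60.]
-1 -60 332 [-11. -37. -60.] [ 12. -21. -55.]
-1 -55 192 [-12. -34. -55.] [ 11. -21. -50.]
-1 -50 214 [-12. -35. -50.] [ 12. -21. -45.]
-1 -45 195 [-11. -34. -45.] [ 11. -21. -40.]
-1 -40 190 [-11. -34. -40.] [ 11. -21. -35.]
-1 -35 249 [-20. -34. -35.] [ 20.  -2. -30.]
-1 -30 414 [-20. -34. -30.] [ 20.  -2. -25.]
-1 -25 66 [-12. -27. -25.] [ 11.  -5. -20.]
-1 -20 3 [ -1. -21. -20.] [ -0. -21. -19.]
-1 5 1053 [-20. -23.   7.] [20. -7. 10.]
-1 10 219 [-20. -24.  10.] [20. -7. 13.]
1 -80 251 [ -7.  20. -80.] [ 13.  42. -75.]
1 -75 950 [-12.  21. -75.] [ 13.  42. -70.]
1 -70 420 [-13.  22. -70.] [ 14.  42. -65.]
1 -65 241 [ -2.  23. -65.] [ 14.  42. -60.]
1 -60 337 [-12.  21. -60.] [ 12.  38. -55.]
1 -55 190 [-11.  22. -55.] [ 12.  35. -50.]
1 -50 221 [-11.  22. -50.] [ 12.  35. -45.]
1 -45 199 [-11.  22. -45.] [ 12.  35. -40.]
1 -40 173 [-11.  22. -40.] [ 11.  35. -35.]
1 -35 244 [-19.   2. -35.] [ 20.  35. -30.]
1 -30 428 [-20.   2. -30.] [ 20.  35. -25.]
1 -25 61 [-11.  22. -25.] [ 11.  28. -21.]
1 -20 4 [ -2.  22. -20.] [  0.  22. -20.]
1 5 2150 [-20.   7.   7.] [20. 42. 10.]
1 10 264 [-20.   7.  10.] [20. 42. 12.]
```

The fingertips are confirmed about 22 mm behind the reported TCP. I go down 15 mm more and grip.

```bash
python3 -m pendant '[[[0,0,8,0,0,0,50],[0,0,15,0,0,0,50],[0,0,15,0,0,0,0],[0,0,15,0,0,0,0],[0,0,15,0,0,0,0],[0,0,15,0,0,0,0],[0,0,15,0,0,0,0],[0,0,15,0,0,0,0]]]' 35; python3 -c "
from h import *
s=ctrl.state(); print(s['gripper_width'],s['gripper_force'],T())"
```

```text
time: 5.9
eef_pos: [0.4487, -0.0851, 0.113]
tcp_rot: [-2.026, -2.4, 0.003]
force: [-6.3, -2.5, 1.3]
gripper_width: 0.114
gripper_force: 34.1
0.11413949179904956 34.12411987781525 [[-0.168   0.9858 -0.0018  0.4487]
 [ 0.9858  0.168  -0.0006 -0.0851]
 [-0.0002 -0.0019 -1.      0.113 ]
 [ 0.      0.      0.      1.    ]]
```

```bash
python3 -m pendant '[[[0,4.2,-13.7,0,0,0,0],[0,9.1,-27.1,0,0,0,0],[0,15.2,-40,0,0,0,0],[0,22.2,-52.6,0,0,0,0],[0,30.1,-64.4,0,0,0,0],[0,38.9,-75.8,0,0,0,0],[0,48.5,-86.3,0,0,0,0],[0,58.9,-96.2,0,0,0,0]]]'; python3 -c "
from h import *
s=ctrl.state(); print(s['gripper_width'],s['gripper_force'],s['force'],s['joints'],T())"
```

```text
time: 6.7
eef_pos: [0.5054, -0.0751, 0.2102]
tcp_rot: [-2.025, -2.399, 0.006]
force: [-18.8, -1.3, 16.2]
gripper_width: 0.115
gripper_force: 35.7
0.11541620094518672 35.65283417701721 [-18.7971  -1.273   16.2344] [-0.3057  0.243  -0.0857  1.2457 -0.0024  1.0966] [[-0.1677  0.9858 -0.0041  0.5054]
 [ 0.9858  0.1677 -0.0012 -0.0751]
 [-0.0005 -0.0043 -1.      0.2102]
 [ 0.      0.      0.      1.    ]]
```

```bash
python3 -m pendant '[[[0,9.5,-11.1,0,0,0,0],[0,21.4,-19.4,0,0,0,0],[0,33.9,-26.8,0,0,0,0],[0,47,-33.2,0,0,0,0]]]'; python3 -c "
from h import *
s=ctrl.state(); print(s['gripper_width'],s['joints'],T())"
```

```text
time: 7.1
eef_pos: [0.5538, -0.0667, 0.2432]
tcp_rot: [-2.025, -2.401, 0.0]
force: [-5.9, 2.4, 5.1]
gripper_width: 0.11
gripper_force: 36.3
0.11005635113928401 [-0.266   0.3147  0.1064  1.3633  0.0001  1.1356] [[-0.1684  0.9857 -0.0007  0.5538]
 [ 0.9857  0.1684  0.0003 -0.0667]
 [ 0.0004 -0.0007 -1.      0.2432]
 [ 0.      0.      0.      1.    ]]
```

```bash
python3 -m pendant '[[[0,13.3,-5.5,0,0,0,0],[0,27.2,-9.8,0,0,0,0],[0,41.3,-13.3,0,0,0,0],[0,55.6,-15.5,0,0,0,0],[0,67.1,-16.6,0,0,0,0],[0,78.8,-17,0,0,0,0],[0,88.4,-16.8,0,0,0,0],[0,93.2,-16.5,0,0,0,0]]]'
cat > c.py <<'E'
from h import *
s=ctrl.state(); print(s['gripper_width'],s['force'],s['joints'],s['eef_pos'])
p=cap("side"); w=cloud(p)
X=np.array([np.cos(.1742),np.sin(.1742),0]);Yb=np.array([-X[1],X[0],0]);H=np.array([.6315,-.0529,.105])
v=(w-H)@np.stack([X,Yb,[0,0,1]],1)
# lid points: seen from right-front: inner face/edge
for r in ctrl.regions_of(p,"lid")[:1]:
    q=v[r["pixels"]]; q=q[~np.isnan(q).any(1)]; print("lid",r["conf"],len(q),q.min(0),q.max(0))
    k=(q[:,2]>.02)&(abs(q[:,1])<.12)&(abs(q[:,0])<.12); q=q[k]
    vx,vz,x0,z0=cv2.fitLine(q[:,[0,2]].astype(np.float32),cv2.DIST_HUBER,0,.01,.01).ravel(); print("angle",np.arctan2(abs(vz),-vx*np.sign(vz)))
for n in("stay_foot","stay_notch"):
    for r in ctrl.mark_of(p,n)[:2]: print(n,r["conf"],r["centre"],(at(p,r["centre"])-H)@np.stack([X,Yb,[0,0,1]],1))
E
python3 c.py
```

```text
time: 7.9
eef_pos: [0.6464, -0.0508, 0.259]
tcp_rot: [-2.025, -2.401, -0.001]
force: [-1.7, 3.1, -2.1]
gripper_width: 0.116
gripper_force: 36.3
0.11626503010166545 [-1.6534  3.0937 -2.0844] [-0.2043  0.4852  0.4228  1.5086  0.0008  1.1968] [ 0.6464 -0.0508  0.259 ]
lid 0.69 1250 [-0.0775 -0.1474 -0.0972] [0.1085 0.2894 0.2111]
angle 1.4086719
stay_foot 0.71 [297.9, 167.7] [ 0.0131 -0.01    0.1928]
stay_foot 0.37 [291.9, 211.3] [-0.0036 -0.0252  0.0183]
stay_notch 0.73 [276.1, 239.3] [-0.0989 -0.1417 -0.0031]
```

```bash
python3 -m pendant '[[[0,0,0,0,0,0,0],[0,0,0,0,0,0,0],[0,-7,-0.3,0,0,0,0],[0,-14.4,-0.5,0,0,0,0],[0,-20,-0.4,0,0,0,0],[0,-24,-0.2,0,0,0,0],[0,-28,0,0,0,0,0],[0,-28,0,0,0,0,0]]]'; python3 -m pendant '[[[0,-2,0.1,0,0,0,0],[0,-4,0.3,0,0,0,0],[0,-5.5,0.5,0,0,0,0],[0,-5.5,0.5,0,0,0,0]]]'; python3 c.py
```

```text
time: 8.9
eef_pos: [0.6178, -0.0559, 0.2591]
tcp_rot: [-2.026, -2.401, -0.001]
force: [-1.2, 6.3, 1.3]
gripper_width: 0.11
gripper_force: 36.4
time: 9.3
eef_pos: [0.613, -0.0568, 0.2587]
tcp_rot: [2.026, 2.401, 0.001]
force: [-0.4, 5.6, 2.2]
gripper_width: 0.112
gripper_force: 36.5
0.1121658053271143 [-0.3806  5.6421  2.2291] [-0.225   0.4197  0.3117  1.4623  0.0006  1.1767] [ 0.613  -0.0568  0.2587]
lid 0.97 762 [-0.0997 -0.1477 -0.1104] [0.0851 0.5266 0.2045]
angle 1.2778418
stay_foot 0.62 [273.6, 238.0] [-0.1048 -0.1368 -0.0015]
stay_notch 0.72 [273.2, 236.8] [-0.1024 -0.117  -0.0136]
```

```bash
for i in 1; do python3 -m pendant '[[[0,-2,0.2,0,0,0,0],[0,-4,0.5,0,0,0,0],[0,-4,0.5,0,0,0,0]]]'; done; python3 -m pendant '[[[0,-2,0.3,0,0,0,0],[0,-4,0.6,0,0,0,0],[0,-4,0.6,0,0,0,0]]]'; python3 c.py
python3 - <<'E'
from h import *
p=cap("side"); cv2.imwrite("pics/s3.png",cv2.resize(p["frame"][130:280,200:360],None,fx=4.5,fy=4,interpolation=cv2.INTER_CUBIC))
E
```

```text
time: 9.8
eef_pos: [0.6094, -0.0574, 0.2581]
tcp_rot: [2.026, 2.401, 0.002]
force: [2.4, 6.0, 1.4]
gripper_width: 0.112
gripper_force: 36.6
time: 10.1
eef_pos: [0.6069, -0.0579, 0.2579]
tcp_rot: [2.024, 2.399, 0.006]
force: [11.5, 8.2, 1.4]
gripper_width: 0.117
gripper_force: 36.6
0.11651720192267036 [11.4567  8.1693  1.4059] [-0.2298  0.4052  0.2862  1.4477  0.0021  1.1715] [ 0.6069 -0.0579  0.2579]
lid 0.76 664 [-0.0855 -0.1459 -0.1099] [0.0959 0.6956 0.2015]
angle 1.2474977
stay_foot 0.15 [243.2, 189.7] [-0.1146  0.332  -0.0992]
stay_notch 0.75 [272.7, 240.1] [-0.1084 -0.1374 -0.0093]
```

View pics/s3.png

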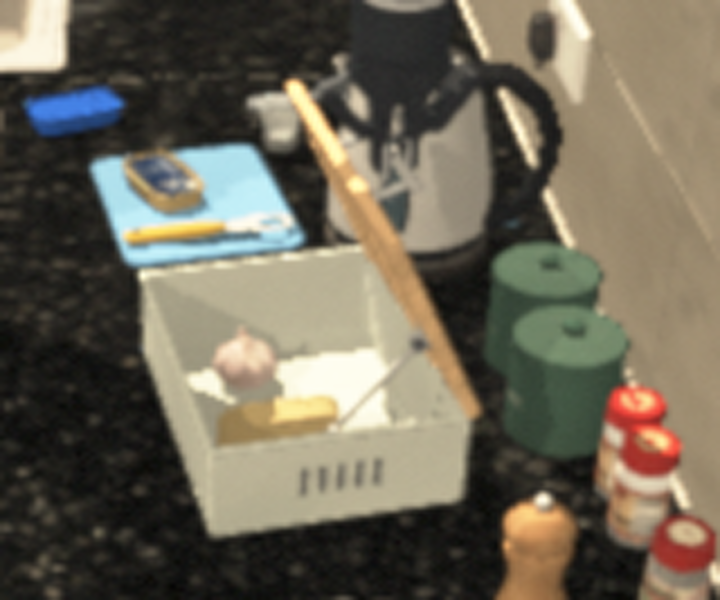

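The lid presses back on the hand with 11 N, and the stay stands on its ledge: in the crop it runs from (420,345) to (340,425). The tin is on edge at (280,415) in the right half and the garlic is at (245,360). Now I ease off and release.

```bash
python3 -m pendant '[[[0,2,-0.3,0,0,0,0],[0,2,-0.3,0,0,0,10],[0,2,-0.3,0,0,0,20],[0,2,-0.3,0,0,0,30],[0,2,-0.3,0,0,0,32],[0,2,-0.3,0,0,0,32]]]'; python3 c.py
```

```text
time: 10.95
eef_pos: [0.6069, -0.0583, 0.2575]
tcp_rot: [-2.026, -2.401, 0.001]
force: [-0.6, 0.1, 0.3]
gripper_width: 0.321
gripper_force: 0.0
0.3214332628354108 [-0.578   0.1023  0.3036] [-0.2292  0.4092  0.2912  1.4532 -0.0003  1.1729] [ 0.6069 -0.0583  0.2575]
lid 0.85 569 [-0.0734 -0.1497 -0.007 ] [0.0028 0.1252 0.2011]
angle 1.2501944
stay_foot 0.49 [273.8, 236.6] [-0.1001 -0.1212 -0.0106]
stay_notch 0.9 [274.9, 238.1] [-0.1017 -0.1383 -0.0008]
```

The lid is on its stay and the hand is free. I withdraw straight up, then move over the bin's right half with the tool turned to look inside.

```bash
python3 -m pendant '[[[0,0,-10,0,0,0,32],[0,0,-30,0,0,0,32],[0,0,-60,0,0,0,32],[0,0,-95,0,0,0,32],[0,0,-125,0,0,0,32],[0,0,-125,0,0,0,32],[0,0,-125,0,0,0,32]]]'; python3 c.py
for k in 1; do python3 -m pendant '[[[-63,-119,0,0,0,-1.57,40],[-63,-119,0,0,0,-1.57,40],[-63,-119,0,0,0,-1.57,40],[-63,-119,0,0,0,-1.57,40],[-63,-119,0,0,0,-1.57,40],[-63,-119,0,0,0,-1.57,40],[-63,-119,0,0,0,-1.57,40],[-63,-119,0,0,0,-1.57,40]]]'; done
python3 - <<'E'
from h import *
t=T(); a=.1742; Y=np.array([-np.sin(a),np.cos(a),0]); Z=np.array([0,0,-1.]); Rm=np.stack([np.cross(Y,Z),Y,Z],1)
print(t, ctrl.state()["joints"], rel([.50,-.14,.32],Rm))
E
```

```text
time: 11.85
eef_pos: [0.6074, -0.0582, 0.3832]
tcp_rot: [2.025, 2.4, 0.001]
force: [0.2, 0.4, 0.1]
gripper_width: 0.319
gripper_force: 0.0
0.31926731070606296 [0.227  0.3656 0.0648] [-0.2289  0.4653  0.7321  1.8362 -0.      1.1729] [ 0.6074 -0.0582  0.3832]
lid 0.91 779 [-0.0879 -0.147  -0.1072] [0.0893 0.3021 0.2026]
angle 1.2973262
stay_foot 0.62 [273.0, 239.1] [-0.1093 -0.14   -0.0025]
stay_foot 0.39 [271.4, 236.3] [-0.0945 -0.0666 -0.0515]
stay_notch 0.81 [273.9, 238.4] [-0.1055 -0.1388  0.0003]
time: 12.85
eef_pos: [0.4999, -0.1401, 0.3821]
tcp_rot: [-0.313, -3.125, -0.001]
force: [-0.7, 0.9, 0.0]
gripper_width: 0.4
gripper_force: 0.0
[[-0.9801  0.1983 -0.001   0.4999]
 [ 0.1983  0.9801  0.0004 -0.1401]
 [ 0.001   0.0003 -1.      0.3821]
 [ 0.      0.      0.      1.    ]] [-0.4302  0.2699  0.4176  1.7196  0.     -0.2306] [-0.1277  0.0685 62.1154  0.0004 -0.001  -0.3738]
```

```bash
python3 -m pendant '[[[0,0,20,0,0,-0.374,40],[0,0,40,0,0,-0.374,40],[0,0,40,0,0,-0.374,40],[0,0,40,0,0,-0.374,40]]]'
cat > d.py <<'E'
from h import *
p=cap("wrist"); w=cloud(p); cv2.imwrite("pics/w3.png",p["frame"])
X=np.array([np.cos(.1742),np.sin(.1742),0]);Yb=np.array([-X[1],X[0],0]);C=np.array([.5330,-.0703,0])
B=np.stack([X,Yb,[0,0,1]],1); v=(w-C)@B
for q in("tin","tin_stand","garlic","stay","lid"):
    for r in ctrl.regions_of(p,q)[:2]:
        k=v[r["pixels"]]; k=k[~np.isnan(k).any(1)]; print(q,round(r["conf"],2),np.round(r["centre"]),"bin frame",np.percentile(k,[2,50,98],axis=0).round(3).tolist())
for q in("tin","stay_foot","stay_notch"):
    for r in ctrl.mark_of(p,q)[:2]: print("mark",q,round(r["conf"],2),np.round(r["centre"],1),(at(p,r["centre"])-C)@B)
m=(w[...,2]>.058)&(w[...,2]<.085)&(abs(v[...,0])<.09)&(abs(v[...,1])<.125)
n,l,s,_=cv2.connectedComponentsWithStats(m.astype(np.uint8))
for i in range(1,n):
    if s[i,4]>80: print("comp",s[i],*box(w,l==i), "bin",v[l==i].mean(0))
E
python3 d.py
```

```text
time: 13.25
eef_pos: [0.4997, -0.1399, 0.3419]
tcp_rot: [0.266, -3.129, -0.001]
force: [0.3, -0.8, 0.6]
gripper_width: 0.399
gripper_force: 0.0
tin 0.79 [262. 154.] bin frame [[-0.076, -0.068, 0.013], [-0.035, -0.057, 0.07], [0.015, -0.042, 0.074]]
tin_stand 0.74 [267. 157.] bin frame [[-0.073, -0.09, 0.011], [-0.028, -0.039, 0.013], [0.021, -0.018, 0.04]]
garlic 0.66 [328. 156.] bin frame [[-0.054, 0.04, 0.031], [-0.031, 0.062, 0.047], [-0.005, 0.089, 0.064]]
garlic 0.46 [470. 162.] bin frame [[-0.084, 0.316, 0.017], [-0.015, 0.333, 0.023], [0.081, 0.351, 0.027]]
stay 0.59 [216. 189.] bin frame [[-0.004, -0.131, 0.01], [0.008, -0.117, 0.099], [0.1, -0.115, 0.154]]
lid 0.83 [338. 269.] bin frame [[0.028, -0.101, 0.114], [0.042, 0.038, 0.27], [0.097, 0.136, 0.305]]
mark tin 0.85 [253.  158.3] [-0.0317 -0.0633  0.069 ]
mark tin 0.22 [259.9 161.8] [-0.0258 -0.052   0.0725]
mark stay_foot 0.71 [214.5 181.3] [-0.001  -0.1246  0.0951]
mark stay_notch 0.58 [214.6 180.6] [-0.0008 -0.1231  0.0946]
comp [249 128  16  62 889] [ 515.7493 -131.5916] [101.2201  24.4665] 10.26320743560791 [0.064  0.0702 0.0738] bin [-0.0306 -0.0569  0.0698]
```

View pics/w3.png

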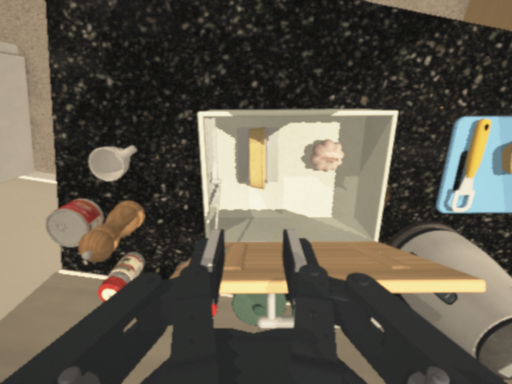

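The wrist view shows the tin on edge at (257,157), the garlic at (327,155) and the stay standing at (215,180). The measured tin top is 101×24.5 mm at z ≈ 0.072, as it should be. I'll grasp it 15 mm forward of centre to keep clear of the lid and stay.

```bash
python3 -m pendant '[[[-2,5.4,30,0,0,-0.01,50],[-2,5.4,70,0,0,-0.01,50],[-2,5.4,110,0,0,-0.01,50],[-2,5.4,150,0,0,-0.01,50],[-2,5.4,190,0,0,-0.01,50],[-2,5.4,225,0,0,-0.01,50],[-2,5.4,250,0,0,-0.01,50],[-2,5.4,250,0,0,-0.01,50]]]'
python3 - <<'E'
from h import *
t=T(); print(t)
p=cap("wrist"); w=cloud(p); m=(w[...,2]>.06)&(w[...,2]<.078)&(np.hypot(w[...,0]-.516,w[...,1]+.132)<.06)
n,l,s,_=cv2.connectedComponentsWithStats(m.astype(np.uint8))
for i in range(1,n):
    if s[i,4]>60: print(s[i],*box(w,l==i))
print(rel([.5009,-.1342,.027]))
E
```

```text
time: 14.5
eef_pos: [0.4997, -0.1338, 0.0901]
tcp_rot: [0.279, -3.125, -0.004]
force: [0.3, 0.0, 0.3]
gripper_width: 0.499
gripper_force: 0.0
[[-0.9842 -0.177  -0.0044  0.4997]
 [-0.177   0.9842  0.002  -0.1338]
 [ 0.004   0.0027 -1.      0.0901]
 [ 0.      0.      0.      1.    ]]
[ 236  165   34  123 3721] [ 514.989  -132.0488] [100.1403  24.5776] 10.504508018493652 [0.0645 0.0702 0.0737]
[-0.2825 -0.0516 65.0645  0.      0.      0.    ]
```

```bash
python3 -m pendant '[[[0,-0.2,30,0,0,0,50],[0,-0.2,50,0,0,0,50],[0,-0.2,65,0,0,0,50],[0,-0.2,65,0,0,0,50],[0,-0.2,65,0,0,0,0],[0,-0.2,65,0,0,0,0],[0,-0.2,65,0,0,0,0],[0,-0.2,65,0,0,0,0]]]' 60; python3 -m pendant '[[[0,0,0,0,0,0,0],[0,0,0,0,0,0,0]]]'
```

```text
time: 15.35
eef_pos: [0.5021, -0.1337, 0.0296]
tcp_rot: [-0.281, 3.127, 0.003]
force: [-1.7, 10.1, 11.9]
gripper_width: 0.281
gripper_force: 58.4
time: 15.55
eef_pos: [0.502, -0.1336, 0.0295]
tcp_rot: [-0.281, 3.127, 0.003]
force: [-2.7, 10.2, 11.7]
gripper_width: 0.277
gripper_force: 58.4
```

```bash
python3 -m pendant '[[[0,0,-10,0,0,0,0],[0,0,-35,0,0,0,0],[0,0,-70,0,0,0,0],[0,0,-105,0,0,0,0],[10,0,-130,0,0,0,0],[40,0,-145,0,0,0,0],[75,0,-150,0,0,0,0],[110,0,-150,0,0,0,0]]]'; python3 c.py; python3 -c "
from h import *
print(T())"
```

```text
time: 16.35
eef_pos: [0.3928, -0.1548, 0.1798]
tcp_rot: [-0.28, 3.126, -0.004]
force: [-0.5, -0.1, -2.5]
gripper_width: 0.278
gripper_force: 59.2
0.2779660623999847 [-0.4742 -0.0972 -2.482 ] [-0.5686  0.0999 -0.3521  1.1152 -0.0004 -0.7475] [ 0.3928 -0.1548  0.1798]
lid 0.91 709 [-0.0855 -0.1475 -0.0103] [0.074  0.2996 0.2018]
angle 1.2829397
stay_foot 0.51 [272.7, 238.4] [-0.1088 -0.138   0.0003]
stay_notch 0.57 [274.7, 236.7] [-0.0669 -0.0293 -0.0921]
stay_notch 0.33 [243.3, 189.5] [-0.1149  0.3303 -0.0981]
[[-0.9844 -0.1761  0.0022  0.3933]
 [-0.1761  0.9844 -0.0015 -0.1547]
 [-0.0019 -0.0019 -1.      0.1791]
 [ 0.      0.      0.      1.    ]]
```

The tin is held and weighs about 2.5 N. Next I go over the bare worktop with the yaw turned, then tilt so the lid side comes up.

```bash
python3 -m pendant '[[[41,-211,-30,0,0,1.22,0],[41,-211,-30,0,0,1.22,0],[41,-211,-30,0,0,1.22,0],[41,-211,-30,0,0,1.22,0],[41,-211,-30,0,0,1.22,0],[41,-211,-30,0,0,1.22,0],[41,-211,-30,0,0,1.22,0],[41,-211,-30,0,0,1.22,0]]]'
python3 -m pendant '[[[0,0,0,-0.13,0,0,0],[0,0,0,-0.26,0,0,0],[0,0,0,-0.39,0,0,0],[0,0,0,-0.52,0,0,0],[0,0,0,-0.65,0,0,0],[0,0,0,-0.78,0,0,0],[0,0,0,-0.91,0,0,0],[0,0,0,-1.047,0,0,0]]]'
python3 - <<'E'
from h import *
t=T(); print(t,ctrl.state()["joints"])
b=np.radians(30); y=t[:3,1].copy(); u=y*[1,1,0]; u/=np.linalg.norm(u); print("heading",np.degrees(np.arctan2(u[1],u[0])))
k=np.array([0,0,1.]); Rm=np.stack([np.cross(k,u),np.sin(b)*u+np.cos(b)*k,np.cos(b)*u-np.sin(b)*k],1)
print(rel([.39,-.37,.06],Rm))
E
```

```text
time: 17.35
eef_pos: [0.3912, -0.3697, 0.2079]
tcp_rot: [1.544, 2.735, -0.0]
force: [-0.7, -0.0, -0.4]
gripper_width: 0.273
gripper_force: 59.3
time: 18.15
eef_pos: [0.3907, -0.3707, 0.2086]
tcp_rot: [1.152, 2.059, 1.191]
force: [-0.7, 1.0, -3.4]
gripper_width: 0.277
gripper_force: 59.6
[[-0.5212  0.4227  0.7414  0.3907]
 [ 0.8534  0.2617  0.4507 -0.3707]
 [-0.0035  0.8677 -0.4971  0.2086]
 [ 0.      0.      0.      1.    ]] [-1.4075  0.5086 -0.1664  1.4736  0.9354 -0.685 ]
heading 31.76316040305745
[   1.4479 -129.0102   73.6529    0.0033    0.0071   -0.    ]
```

```bash
python3 -m pendant '[[[0,-30,17,0,0,0,0],[0,-65,37,0,0,0,0],[0,-100,57,0,0,0,0],[0.5,-130,74.5,0,0,0,0],[0.5,-147,84,0,0,0,0],[0.5,-147,84,0,0,0,0]]]'
python3 -m pendant '[[[0,-4.3,2.5,0,0,0,0],[0,-8.6,5,0,0,0,0],[0,-8.6,5,0,0,0,0]]]'
python3 -m pendant '[[[0,-2.6,1.5,0,0,0,0],[0,-2.6,1.5,0,0,0,0]]]'
python3 - <<'E'
from h import *
s=ctrl.state();print(T()[:3,3],s["force"],s["joints"])
p=cap("side"); w=cloud(p); d=np.hypot(w[...,0]-.39,w[...,1]+.37)
cv2.imwrite("pics/s4.png",cv2.resize(p["frame"][200:350,150:310],None,fx=4.5,fy=4,interpolation=cv2.INTER_CUBIC))
E
```

```text
time: 18.75
eef_pos: [0.3896, -0.3691, 0.0363]
tcp_rot: [1.157, 2.064, 1.194]
force: [-0.9, 0.1, -0.8]
gripper_width: 0.275
gripper_force: 59.5
time: 19.05
eef_pos: [0.3895, -0.3695, 0.0285]
tcp_rot: [1.156, 2.064, 1.19]
force: [0.3, -0.1, -1.2]
gripper_width: 0.275
gripper_force: 59.5
time: 19.25
eef_pos: [0.3894, -0.3692, 0.0254]
tcp_rot: [1.156, 2.063, 1.19]
force: [1.1, 0.1, -1.2]
gripper_width: 0.278
gripper_force: 59.5
[ 0.3894 -0.3692  0.0254] [ 1.1026  0.1189 -1.1671] [-1.408   0.7208 -0.361   1.0666  0.9307 -0.6828]
```

View pics/s4.png

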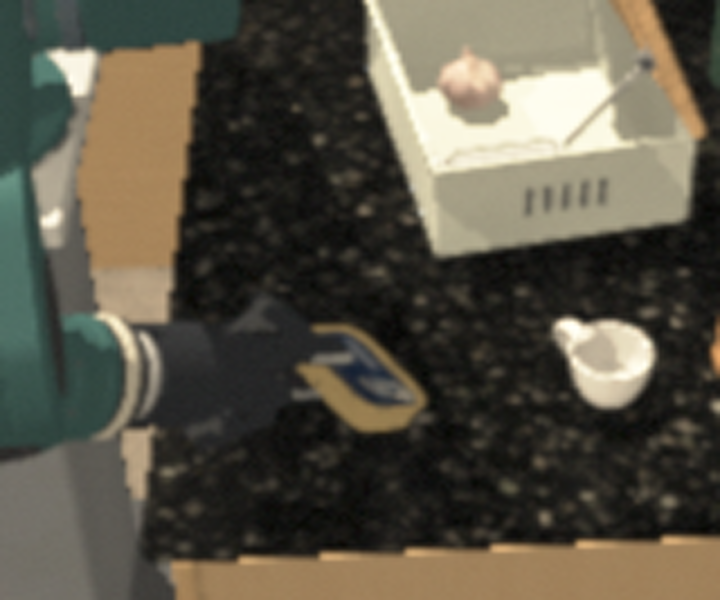

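The crop shows the tin tilted in the fingers with its printed blue lid upwards at (370,375), the mug at (610,355), and the stay still propping the lid. I lower to contact.

```bash
python3 -m pendant '[[[0,-1.3,0.8,0,0,0,0],[0,-2.6,1.5,0,0,0,0],[0,-2.6,1.5,0,0,0,0]]]';python3 -m pendant '[[[0,-1,0.6,0,0,0,0],[0,-2,1.1,0,0,0,0],[0,-2,1.1,0,0,0,0]]]'
```

```text
time: 19.6
eef_pos: [0.3893, -0.3691, 0.0222]
tcp_rot: [1.156, 2.063, 1.191]
force: [-0.6, -0.9, -2.0]
gripper_width: 0.273
gripper_force: 59.5
time: 19.9
eef_pos: [0.3893, -0.3691, 0.0199]
tcp_rot: [1.156, 2.063, 1.191]
force: [0.7, -0.4, -2.1]
gripper_width: 0.28
gripper_force: 59.5
```

```bash
python3 -m pendant '[[[0,-1,0.6,0,0,0,0],[0,-2,1.1,0,0,0,0],[0,-2,1.1,0,0,0,0]]]';python3 -m pendant '[[[0,-1,0.6,0,0,0,0],[0,-2,1.1,0,0,0,0],[0,-2,1.1,0,0,0,0]]]'
```

```text
time: 20.2
eef_pos: [0.3892, -0.3692, 0.0176]
tcp_rot: [1.156, 2.063, 1.191]
force: [0.5, 0.4, -1.0]
gripper_width: 0.276
gripper_force: 59.5
time: 20.5
eef_pos: [0.3894, -0.3693, 0.016]
tcp_rot: [1.156, 2.061, 1.191]
force: [-3.6, -0.5, 7.3]
gripper_width: 0.277
gripper_force: 61.3
```

```bash
python3 -m pendant '[[[0,1,0,0,0,0,30],[0,2,0,0,0,0,34],[0,3,0,0,0,0,38],[0,3,0,0,0,0,42],[0,3,0,0,0,0,42]]]';python3 -m pendant '[[[0,0,-8,0,0,0,42],[0,0,-18,0,0,0,42],[0,0,-35,0,0,0,42],[0,0,-60,0,0,0,42],[0,0,-90,0,0,0,42],[0,0,-110,0,0,0,42],[0,0,-110,0,0,0,42]]]'
python3 - <<'E'
from h import *
p=cap("side"); w=cloud(p)
for r in ctrl.regions_of(p,"tin")[:3]: print(r["conf"],np.round(r["centre"]),*box(w,r["pixels"]))
m=(w[...,2]>.012)&(w[...,2]<.08)&(np.hypot(w[...,0]-.39,w[...,1]+.37)<.1)
print(m.sum(),*box(w,m))
print(T(),ctrl.state()["joints"])
E
```

```text
time: 21.0
eef_pos: [0.3905, -0.3684, 0.0181]
tcp_rot: [1.156, 2.063, 1.191]
force: [-0.5, -0.3, -1.0]
gripper_width: 0.414
gripper_force: 0.3
time: 21.7
eef_pos: [0.3076, -0.4202, 0.0739]
tcp_rot: [1.157, 2.062, 1.187]
force: [-0.2, 0.0, -0.8]
gripper_width: 0.418
gripper_force: 0.0
0.75 [225. 298.] [ 378.2196 -386.5085] [ 67.5838 122.1935] 26.27111053466797 [0.0053 0.0212 0.0252]
516 [ 381.8105 -392.7966] [ 63.8107 107.574 ] 30.470048904418945 [0.0176 0.0216 0.0254]
[[-0.5212  0.4268  0.7391  0.3091]
 [ 0.8534  0.2607  0.4513 -0.4183]
 [-0.0001  0.866  -0.5001  0.073 ]
 [ 0.      0.      0.      1.    ]] [-1.5639  0.7264 -0.2021  1.3707  0.8363 -0.877 ]
```

The tin is down flat: its top sits at about 0.023. I turn the tool upright over it and measure for the regrasp.

```bash
python3 -m pendant '[[[0,43,-25,0,0,0,70],[0,80,-46,0.1,0,0,70],[-17,165,-8,0.25,0,0,90],[-17,165,-8,0.4,0,0,90],[-17,165,-8,0.53,0,0,90],[-17,165,-8,0.66,0,0,90],[-17,165,-8,0.8,0,0,90],[-17,165,-8,0.93,0,0,90]]]'
python3 -m pendant '[[[0,0,0,0.117,0,0,95],[0,0,0,0.117,0,0,95],[0,0,0,0.117,0,0,95]]]'
cat > e.py <<'E'
from h import *
print(T(),ctrl.state()["joints"])
p=cap("wrist"); w=cloud(p); cv2.imwrite("pics/w5.png",p["frame"])
for r in ctrl.regions_of(p,"tin")[:3]: print(round(r["conf"],2),np.round(r["centre"]),*box(w,r["pixels"]&(w[...,2]>.015)))
m=(w[...,2]>.015)&(w[...,2]<.04)&(np.hypot(w[...,0]-.382,w[...,1]+.393)<.1)
n,l,s,_=cv2.connectedComponentsWithStats(m.astype(np.uint8))
for i in range(1,n):
    if s[i,4]>200: print(s[i],*box(w,l==i))
E
python3 e.py
```

```text
time: 22.6
eef_pos: [0.3833, -0.3924, 0.2207]
tcp_rot: [1.505, 2.689, 0.149]
force: [-0.6, -0.6, -0.2]
gripper_width: 0.9
gripper_force: 0.0
time: 22.9
eef_pos: [0.3834, -0.3919, 0.2193]
tcp_rot: [1.533, 2.742, 0.004]
force: [0.1, -1.5, -1.5]
gripper_width: 0.948
gripper_force: 0.0
[[-0.5239  0.8518  0.0014  0.3834]
 [ 0.8518  0.5239  0.0022 -0.3919]
 [ 0.0012  0.0023 -1.      0.2193]
 [ 0.      0.      0.      1.    ]] [-0.9463  0.3024  0.0239  1.2933  0.0024  0.0731]
0.58 [256. 157.] [ 381.9027 -391.36  ] [ 61.5535 103.5579] 31.409578323364258 [0.0211 0.0225 0.0246]
[ 229  120   47   77 3401] [ 381.9874 -391.2913] [ 62.6277 103.5683] 31.536365509033203 [0.0211 0.0225 0.0248]
```

```bash
python3 -m pendant '[[[0,0,100,0,0,0,88],[0,0,100,0,0,0,88],[0,0,100,0,0,0,88],[0,0,100,0,0,0,88]]]';python3 - <<'E'
from h import *
p=cap("wrist"); w=cloud(p); t=np.linalg.inv(T()); tl=(w@t[:3,:3].T+t[:3,3])*1000
for s in(-1,1):
  for z in range(-60,0,4):
    k=(tl[...,1]*s>28)&(tl[...,1]*s<65)&(abs(tl[...,0])<16)&(tl[...,2]>z)&(tl[...,2]<=z+4)
    if k.sum(): print(s,z,k.sum(),tl[k].min(0).round(),tl[k].max(0).round())
m=(w[...,2]>.015)&(w[...,2]<.04)&(np.hypot(w[...,0]-.382,w[...,1]+.393)<.1)
n,l,s,_=cv2.connectedComponentsWithStats(m.astype(np.uint8))
for i in range(1,n):
    if s[i,4]>200: print(s[i],*box(w,l==i))
print(rel([.382,-.3913,.03]))
E
```

```text
time: 23.4
eef_pos: [0.382, -0.3935, 0.1208]
tcp_rot: [-1.537, -2.739, -0.002]
force: [-0.0, -0.3, 0.8]
gripper_width: 0.878
gripper_force: 0.0
-1 -60 237 [-10. -51. -60.] [ 12. -37. -56.]
-1 -56 248 [-10. -51. -56.] [ 12. -37. -52.]
-1 -52 229 [-11. -51. -52.] [ 12. -37. -48.]
-1 -48 206 [-11. -51. -48.] [ 12. -37. -44.]
-1 -44 197 [-11. -51. -44.] [ 12. -37. -40.]
-1 -40 170 [-10. -51. -40.] [ 12. -37. -36.]
-1 -36 147 [-11. -50. -36.] [ 12. -37. -32.]
-1 -32 92 [-11. -44. -32.] [ 12. -37. -28.]
-1 -28 26 [ -8. -38. -28.] [  9. -37. -26.]
1 -60 247 [-10.  37. -60.] [ 12.  51. -56.]
1 -56 258 [-10.  37. -56.] [ 12.  51. -52.]
1 -52 224 [-10.  37. -52.] [ 12.  52. -48.]
1 -48 200 [-10.  37. -48.] [ 12.  51. -44.]
1 -44 204 [-11.  37. -44.] [ 12.  52. -40.]
1 -40 165 [-11.  37. -40.] [ 12.  51. -36.]
1 -36 149 [-11.  37. -36.] [ 12.  50. -32.]
1 -32 86 [-10.  37. -32.] [ 12.  44. -28.]
1 -28 25 [ -9.  38. -28.] [  9.  38. -26.]
[ 222  127   65  102 6073] [ 381.7279 -390.9997] [ 62.8884 104.1759] 31.33217430114746 [0.0212 0.0225 0.0248]
[ 3.1901  0.8178 92.0395  0.      0.      0.    ]
```

```bash
python3 -m pendant '[[[3,1,40,0,0,0,88],[3,1,80,0,0,0,88],[3,1,110,0,0,0,88],[3,1,128,0,0,0,88],[3,1,136,0,0,0,88],[3,1,136,0,0,0,88],[3,1,136,0,0,0,60],[3,1,136,0,0,0,60]]]' 50; python3 -m pendant '[[[0,0,0,0,0,0,60],[0,0,0,0,0,0,60],[0,0,0,0,0,0,60]]]'
```

```text
time: 24.25
eef_pos: [0.3828, -0.3913, -0.0139]
tcp_rot: [1.535, 2.738, -0.002]
force: [-2.2, 1.0, 9.5]
gripper_width: 0.684
gripper_force: 51.5
time: 24.55
eef_pos: [0.3828, -0.3913, -0.0139]
tcp_rot: [1.535, 2.738, -0.002]
force: [-1.3, 1.7, 9.2]
gripper_width: 0.687
gripper_force: 51.5
```

```bash
python3 -m pendant '[[[0,0,-30,0,0,0,60],[0,0,-75,0,0,0,60],[0,0,-120,0,0,0,60],[20,13,-165,0,0,0,60],[50,34,-200,0,0,0,60],[88,60,-235,0,0,0,60],[128,88,-244,0,0,0,60],[168,115,-244,0,0,0,60]]]'
python3 - <<'E'
from h import *
a=np.radians(23.8);Y=np.array([np.cos(a),np.sin(a),0]);Z=np.array([0,0,-1.]);Rm=np.stack([np.cross(Y,Z),Y,Z],1)
print(T(),ctrl.state()["joints"],rel([.42,0,.24],Rm),rel([.474,.268,.24],Rm))
E
```

```text
time: 25.35
eef_pos: [0.3925, -0.1921, 0.2308]
tcp_rot: [1.535, 2.735, -0.001]
force: [0.6, -0.5, -1.6]
gripper_width: 0.684
gripper_force: 55.0
[[-0.5211  0.8535  0.0042  0.3925]
 [ 0.8535  0.5211 -0.0029 -0.1921]
 [-0.0046  0.002  -1.      0.2308]
 [ 0.      0.      0.      1.    ]] [-0.6421  0.1028 -0.2079  1.2551  0.0002  0.3806] [149.5966 123.5392  -9.6412   0.0023   0.0045   0.1327] [350.2002 309.2753 -10.1893   0.0023   0.0045   0.1327]
```

```bash
python3 -m pendant '[[[30,25,-5,0,0,0.02,60],[65,53,-10,0,0,0.04,60],[100,82,-10,0,0,0.06,60],[135,111,-10,0,0,0.08,60],[170,140,-10,0,0,0.1,60],[205,170,-10,0,0,0.12,60],[240,201,-10,0,0,0.133,60],[275,232,-10,0,0,0.133,60]]]'; python3 -m pendant '[[[25,30,0,0,0,0,60],[50,60,0,0,0,0,60],[65,80,0,0,0,0,60],[65,84,0,0,0,0,60],[65,84,0,0,0,0,60]]]'
cat > f.py <<'E'
from h import *
import sys
print(T(),ctrl.state()["joints"])
p=cap("wrist"); w=cloud(p); cv2.imwrite(f"pics/{sys.argv[1]}.png",p["frame"])
for q in("tin_low","opener"):
  for r in ctrl.regions_of(p,q)[:3]: print(q,round(r["conf"],2),np.round(r["centre"]),*box(w,r["pixels"]))
m=(w[...,2]>.022)&(w[...,2]<.05)&(np.hypot(w[...,0]-.434,w[...,1]-.36)<.09)
n,l,s,_=cv2.connectedComponentsWithStats(m.astype(np.uint8))
for i in range(1,n):
    if s[i,4]>100: print(s[i],*box(w,l==i))
E
python3 f.py w6
```

```text
time: 26.15
eef_pos: [0.4463, 0.1648, 0.2393]
tcp_rot: [1.714, 2.631, 0.003]
force: [0.2, -0.7, -0.9]
gripper_width: 0.686
gripper_force: 55.0
time: 26.65
eef_pos: [0.4971, 0.2563, 0.2384]
tcp_rot: [1.713, 2.633, 0.001]
force: [0.7, -0.9, -2.5]
gripper_width: 0.686
gripper_force: 55.0
[[-0.4049  0.9144  0.0006  0.4971]
 [ 0.9144  0.4049  0.0001  0.2563]
 [-0.0001  0.0006 -1.      0.2384]
 [ 0.      0.      0.      1.    ]] [ 0.3304  0.3169  0.0968  1.35   -0.0001  1.4843]
tin_low 0.59 [236.  60.] [428.3599 361.0851] [ 69.4886 112.2864] 25.755277633666992 [0.0306 0.0323 0.0347]
opener 0.22 [153. 356.] [ 478.5663 -165.3564] [10.3881 35.6513] 0.16621485352516174 [0.0094 0.0232 0.0377]
[ 211   13   53   94 4542] [430.5169 359.7286] [ 63.0492 104.3612] 24.503068923950195 [0.0308 0.0323 0.0347]
```

View pics/w6.png

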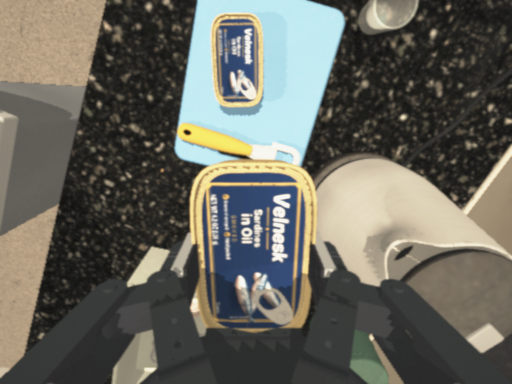

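The wrist view shows the held tin lid up at (255,245), tin_low at (237,60) and the opener at (240,145); the two prints face the same way. I'll measure the held tin's offset in the hand and work out the move.

Run:
```python
from h import *
p=cap("wrist"); w=cloud(p); M=T(); t=np.linalg.inv(M); tl=w@t[:3,:3].T+t[:3,3]
m=(abs(tl[...,1])<.031)&(tl[...,2]>-.055)&(tl[...,2]<-.03)&(abs(tl[...,0])<.07)
c,s,a,z=box(tl,m); print(m.sum(),c,s,a,z)
for k in (0,1): print(np.nanpercentile(tl[...,k][m],[.5,99.5]))
b=np.radians(24.5);Y=np.array([np.cos(b),np.sin(b),0]);Z=np.array([0,0,-1.]);Rm=np.stack([np.cross(Y,Z),Y,Z],1)
for off in (0,c[0]/1000):
  P=np.array([.4305,.3597,.14])-Rm@np.array([off,0,0]); print(off,rel(P,Rm))
```

```text
19870 [0.817  0.0101] [104.2637  61.9625] 0.008313801139593124 [-0.0394 -0.0364 -0.0352]
[-0.0473  0.0524]
[-0.0301  0.0304]
0 [122.2807 -18.4452  98.363    0.0006   0.0002  -0.0125]
0.000817047119140625 [121.4637 -18.435   98.3632   0.0006   0.0002  -0.0125]
```

```bash
python3 -m pendant '[[[30,-5,0,0,0,-0.012,60],[65,-10,0,0,0,-0.012,60],[100,-15,0,0,0,-0.012,60],[122,-18.4,20,0,0,-0.012,60],[122,-18.4,60,0,0,-0.012,60],[122,-18.4,100,0,0,-0.012,60],[122,-18.4,140,0,0,-0.012,60],[122,-18.4,170,0,0,-0.012,60]]]'; python3 -m pendant '[[[0,0,15,0,0,0,60],[0,0,30,0,0,0,60],[0,0,38,0,0,0,60],[0,0,38,0,0,0,60]]]'
python3 - <<'E'
from h import *
s=ctrl.state();print(s["eef_pos"],s["force"],rel([.4305,.3597,.021]))
E
```

```text
time: 27.65
eef_pos: [0.43, 0.3591, 0.0661]
tcp_rot: [-1.7, -2.642, 0.001]
force: [0.5, -1.5, -1.8]
gripper_width: 0.686
gripper_force: 55.0
time: 28.05
eef_pos: [0.4304, 0.3596, 0.0294]
tcp_rot: [-1.699, -2.642, 0.002]
force: [0.4, -0.5, -2.4]
gripper_width: 0.689
gripper_force: 55.0
[0.4304 0.3596 0.0294] [ 0.3816 -0.4707 -2.4055] [0.1058 0.1144 8.3753 0.     0.     0.    ]
```

```bash
python3 -m pendant '[[[0,0,3,0,0,0,60],[0,0,6,0,0,0,60],[0,0,6,0,0,0,60]]]'; python3 -m pendant '[[[0,0,1,0,0,0,60],[0,0,1.5,0,0,0,60],[0,0,1.5,0,0,0,60]]]';  python3 -m pendant '[[[0,0,1,0,0,0,60],[0,0,1,0,0,0,60]]]'
```

```text
time: 28.35
eef_pos: [0.4309, 0.3603, 0.0239]
tcp_rot: [1.699, 2.642, 0.0]
force: [-0.0, 0.2, -1.5]
gripper_width: 0.684
gripper_force: 55.0
time: 28.65
eef_pos: [0.4308, 0.3603, 0.0223]
tcp_rot: [1.699, 2.643, 0.0]
force: [0.5, -0.3, -1.3]
gripper_width: 0.687
gripper_force: 55.0
time: 28.85
eef_pos: [0.4308, 0.3602, 0.0211]
tcp_rot: [-1.699, -2.643, 0.0]
force: [-0.3, 0.1, -2.6]
gripper_width: 0.685
gripper_force: 55.0
```

```bash
python3 -m pendant '[[[0,0,1,0,0,0,60],[0,0,1,0,0,0,60]]]'; python3 -m pendant '[[[0,0,1,0,0,0,60],[0,0,1,0,0,0,60]]]'
```

```text
time: 29.05
eef_pos: [0.4308, 0.3603, 0.0206]
tcp_rot: [1.699, 2.643, 0.001]
force: [-2.6, -2.0, 6.9]
gripper_width: 0.682
gripper_force: 55.7
time: 29.25
eef_pos: [0.4309, 0.3604, 0.0206]
tcp_rot: [1.698, 2.642, 0.002]
force: [-6.1, -4.3, 21.0]
gripper_width: 0.686
gripper_force: 57.0
```

```bash
python3 -m pendant '[[[0,0,-1.5,0,0,0,60],[0,0,-1.5,0,0,0,60],[0,0,-1.5,0,0,0,75],[0,0,-1.5,0,0,0,88],[0,0,-1.5,0,0,0,88],[0,0,-1.5,0,0,0,88],[0,0,-8,0,0,0,88],[0,0,-20,0,0,0,88]]]'; python3 -m pendant '[[[0,0,-30,0,0,0,88],[0,0,-70,0,0,0,88],[0,0,-115,0,0,0,88],[-40,0,-150,0,0,0,88],[-80,0,-180,0,0,0,88],[-80,0,-200,0,0,0,88],[-80,0,-200,0,0,0,88]]]'; python3 f.py w7; python3 c.py
```

```text
time: 30.05
eef_pos: [0.4304, 0.36, 0.0394]
tcp_rot: [-1.699, -2.642, 0.002]
force: [-0.0, -0.8, 0.6]
gripper_width: 0.882
gripper_force: 0.0
time: 30.75
eef_pos: [0.4655, 0.2869, 0.2432]
tcp_rot: [1.7, 2.638, 0.007]
force: [0.2, 0.5, -1.0]
gripper_width: 0.88
gripper_force: 0.0
[[-0.4134  0.9105  0.005   0.4655]
 [ 0.9105  0.4134  0.0021  0.2869]
 [-0.0001  0.0055 -1.      0.2432]
 [ 0.      0.      0.      1.    ]] [ 0.4033  0.2903  0.0705  1.3455 -0.      1.5479]
opener 0.97 [247. 172.] [476.2204 259.4637] [176.3049  39.1771] 10.231948852539062 [0.018  0.0225 0.0261]
0.8801943299223957 [ 0.3465 -0.2141  0.1879] [0.4058 0.2932 0.064  1.3418 0.0001 1.5482] [0.4637 0.2876 0.2392]
lid 0.97 826 [-0.0991 -0.1475 -0.1085] [0.0916 0.5933 0.2017]
angle 1.2811723
stay_foot 0.37 [272.6, 236.9] [-0.103  -0.1188 -0.0121]
stay_notch 0.9 [273.7, 239.7] [-0.1056 -0.1404 -0.0074]
```

View pics/w7.png

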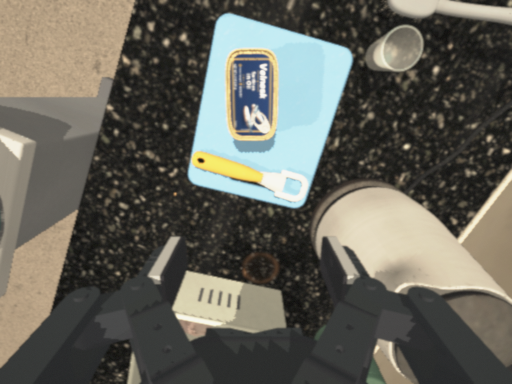

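The tin lies stacked over tin_low at (253,95), and the opener and board look undisturbed. I check its height and the state, then hand in.

Run:
```python
from h import *
p=cap("wrist"); w=cloud(p)
for lo,hi in((.05,.07),(.022,.05)):
  m=(w[...,2]>lo)&(w[...,2]<hi)&(np.hypot(w[...,0]-.4305,w[...,1]-.3597)<.08); print(m.sum(),*(box(w,m) if m.sum()>5 else ()))
s=ctrl.state(); print(s["time"],s["qvel"])
k=box(w,(w[...,2]>.05)&(w[...,2]<.07)&(np.hypot(w[...,0]-.4305,w[...,1]-.3597)<.08))
if abs(k[0]-[430.5,359.7]).max()<10 and .053<k[3][1]<.062: print(ctrl.hand_in())
```

```text
4633 [431.1813 361.1101] [ 62.9266 103.7535] 24.344751358032227 [0.0555 0.057  0.0594]
0
31.15 [-0.0038 -0.0003  0.0025  0.0011 -0.0002 -0.0005]
the job is handed in; nothing more can be done
None
```

The job is handed in, with no verdict returned: before hand-in the cameras showed the lid up on its stay and the tin lid up on the lower tin, about 2 mm off centre and in line with it, after 31 s of the 72 s allowed.

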